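Drop used tubes into a lever-lid bin

TASK

Press the front lever of the yellow waste bin all the way down with the fingertips, so that the linked blue lid swings right up and the two used sample tubes waiting on its chute roll into the bin by themselves. Once both tubes are in, ease the lever back up slowly, taking a couple of seconds, so that the lid comes down shut without slamming, and finish clear of everything. Work only by the lever: do not touch the lid or the tubes, pick nothing up, and leave the other things on the counter where they are.

Things in the scene. Friction and masses are not known exactly. Their poses are not given: they have to be found in the camera images.
- tube_bin: yellow waste bin fixed to the counter, 140 (x) by 130 (y) mm, walls 105 mm high, 4 mm thick, floor 6 mm up. Origin: centre of its underside. Its -x axis points out of the front, where the lever is. Lid hinged along x at its -y side. On its +y side the wall is 69 mm high and an aluminium chute 112 mm wide slopes up and away at 20 degrees, out to y = +134 mm, 112 mm high.
- lever_pad (a point): centre of the top of the lever's black ribbed pad (28 mm along bin x, 32 mm along y), where to press down. Lever up: pad level, 70 mm above the counter, 176 mm in front (-x) of the bin's centre, 41 mm clear of the fixed guard, 34 mm wide, 82 mm high, that covers the inner arm. It swings about a level pivot along bin y, 100 mm behind and 8 mm below this point. Fully down: 34 mm above the counter, tilted 0.36 rad, outer edge lowest.
- bin_lever (a joint): lever angle in rad: 0 up (at rest), grows as it is pressed, 0.36 at its stop fully down. A spring and the lid's weight push it back up: about 5 to 7 N at the pad all the way, rising at the stop. If let go it snaps up and the lid slams.
- bin_lid (a joint): lid angle in rad: 0 shut, grows as it opens; linked to the lever, always 2.5 times its angle, so 0.9 with the lever fully down. The tubes are freed from about 0.1.
- lid_edge (a point): middle of the free edge of the blue lid (146 x 134 x 5 mm, with a skirt 27 mm deep at this edge that holds the tubes back); shut it is 108 mm above the counter, on the +y side of the bin; fully open about 210 mm up.
- red_tube_mid (a point): centre of the used tube with the red cap, 15 mm thick, 80 mm long, lying along the bin's x on the chute, next to the lid. Not to be touched.
- violet_tube_mid (a point): centre of the used tube with the violet cap, same size, lying on the chute just above the red one. Not to be touched.
- sample_cup: clear sample cup with a green screw lid, 48 mm across, 66 mm high, standing on the counter; origin at its underside. Bystander.
- steel_tin: small round grey tin, 32 mm across, 33 mm high; origin at its underside. Bystander.
- red_box: small red box, 34 x 55 x 20 mm, lying flat; origin at its underside. Bystander.
- tally: grey hand tally counter, 45 x 64 x 27 mm; origin at its underside. Bystander.
- marker: violet marker pen lying flat, 120 mm long, 13 mm thick; origin at its underside. Bystander.
- red_tube: the same red-capped tube, as a frame with its origin at its round end, its z axis runs along the tube to the cap.
- violet_tube: the same violet-capped tube, as a frame with its origin at its round end, its z axis runs along the tube to the cap.

How it is judged:
By the outcome, as a careful person would: the job done as asked, in the order asked, and still so for the second after the job is handed in, with the robot touching nothing.
It also fails if it takes over 48 s, if anything falls off the work surface, if the arm or the gripper's body presses on something with over 40 N, if the wrist force passes 120 N, or if a joint passes its speed limit or range.

ROBOT

A 6-joint arm with a two-finger parallel gripper is mounted at the origin on a cart in front of the work surface, level with it; the furniture and walls round the work are solid. World frame = base frame: x ahead of the robot, y to its left, z up, the work surface at z = 0. Lengths are in mm, angles in rad, forces in N, time in s.
With the tool pointing down it reaches from about 350 to 975 mm from the base axis. Payload 7.1 kg.
Tool frame: the origin (TCP) lies at the very end of the fingers, on their centre line; the grasp point (between the pads) lies 19 mm behind it; z points along the fingers, y is the line along which they close (so a half turn about z gives the same grasp; the last joint's range is limited). The gripper opens to 88 mm and grips with 3 to 60 N. Pads are 20 mm wide; open, the fingers measure 115 mm over their backs; the gripper's body (75 mm by 178 mm) begins 61 mm behind the grasp point.
Start: joints at [1.268, 0.423, 1.63, -0, 1.089, -0.019], TCP at [174.972, 599.991, 222.675] pointing down, gripper open.
Joint ranges: [-3, 3], [-0.9, 2.11], [0.09, 2.58], [-1.31, 4.45], [0.11, 2.69], [-2.54, 2.54]. Speed limits (rad/s): [2.39, 2.39, 3.01, 3.14, 3.14, 3.14].

INTERFACE

Orientations are given as a rotation vector (axis times angle).
In Python, from workcell import sensors, imaging, close_job gives the robot as it stands. The module is installed in compiled form; this text tells all that it offers.
- The arm moves only by the tool servo_tool, never from a script. Its argument "steps" is a list of rows, each a list of 3 entries, a list of its own where there are three numbers: the shift along the world's x, y, z in m, then the turn, a rotation vector about the world's x, y, z in degrees, then the opening, from -1 (shut) to 1 (fully open). A call has exactly 8 rows; each row shifts and turns the commanded pose from where the row before left it; what a row does not reach is not made up. A row lasts 1/12 s, in which the tool goes at most 41.7 mm and 7.16 degrees, less where a joint would pass 70% of its speed; a pose out of reach is approached as far as the arm can. A call is refused whole if a number of a shift passes 0.0417 or a number of a turn 7.16, either way. A call with a gripper value outside its range is refused whole. The fingers move at their own pace and stop on an object; the grip force is fixed at half the most. Time passes only in rows, so rows that do not move let the fingers close, or fill a call up. It gives the time, the measured TCP pose, the force, the opening and the grip force at its end, in the units of the state.
- sensors.get_obs(): the state, without advancing time (a new reading comes with each control period).
- imaging.get_image(name): name is "scene" or "side" or "wrist"; returns a dict with "color" (384x512x3 uint8, blue, green, red), "range_z" (384x512 float32, mm along the optical axis (not along the pixel's ray), 0 where there is no reading), "vertical_fov" (degrees; the focal length in pixels is half the picture's height over the tangent of half this angle, whatever the lens; pixels are square), "cx", "cy" (the principal point, pixels), "rvec" (rotation vector, rad) and "tvec" (3), from world to camera coordinates, as OpenCV has them; the wrist camera has in their place "tool_from_camera" (4x4, takes a point from camera to tool coordinates, whose origin is the TCP and whose axes are the flange's). Camera axes: x right, y down, z forward; pixel columns grow to the right and rows downward; lengths in mm; the calibration is good to about 2 mm. A picture is of the moment at which its call begins: read the wrist's pose just before it.
- close_job(): hands the job in; it is judged then, once.
The state is a dict: "t": time; "qpos": joint angles; "qvel": joint speeds; "joint_torque": joint torques, N m; "ee_pos": TCP position; "orientation": TCP orientation; "ft_force": force on the tool from outside, world axes, zero at the start; "moment": the same for the moment, N m; "width": finger opening in mm; "grasp_force": force on a finger pad.
Only numpy, scipy, OpenCV 4.12 (cv2) and the standard library are available. Lean on these libraries where they do the work, as an engineer would, in place of code of your own. Each camera call takes 0.05 s, during which the arm holds its last target. There are 200 camera calls.

## Working session

There is one attempt and no reset: what is moved stays moved. The work goes in short steps, Python scripts to look and compute and a tool call to move; the robot and the scene stay as the last step left them, time stands still between calls to the robot, and variables do not carry over. Pictures are saved under pics/ and viewed, at most 10 in all, crops included, and the job is handed in when it is done.

Besides the shell and the picture viewer there is one more tool, called after "Emit:" as name(argument=value, ...), one argument or row to a line, values as JSON. servo_tool: Moves the arm, as the interface text tells. Its arguments: {"type":"object","properties":{"steps":{"type":"array"}},"required":["steps"]}

```bash
mkdir -p pics
cat > h.py <<'E'
import numpy as np, cv2
from scipy.spatial.transform import Rotation as R
from workcell import sensors, imaging, close_job
def snap(n,fn):
    im=imaging.get_image(n); np.save(f'pics/{fn}.npy',im,allow_pickle=True); cv2.imwrite(f'pics/{fn}.png',im['color']); return im
def load(fn): return np.load(f'pics/{fn}.npy',allow_pickle=True).item()
def pts(im):
    d=im['range_z']; h,w=d.shape; f=h/2/np.tan(np.radians(im['vertical_fov'])/2)
    v,u=np.mgrid[:h,:w]; c=np.stack([(u-im['cx'])/f*d,(v-im['cy'])/f*d,d],-1)
    Rm=R.from_rotvec(np.ravel(im['rvec'])).as_matrix()
    return (c-np.ravel(im['tvec']))@Rm
E
python3 - <<'E'
from h import *
a=snap('scene','s1');b=snap('side','d1')
cv2.imwrite('pics/both.png',cv2.resize(np.vstack([a['color'],b['color']]),None,fx=.78,fy=.78))
print(sensors.get_obs())
E
```

```text
{'t': 0.1, 'qpos': array([ 1.26800905e+00,  4.23755657e-01,  1.63061065e+00, -3.69401142e-06,
        1.08861632e+00, -1.89929057e-02]), 'qvel': array([-0.00189131, -0.00175495, -0.0014317 ,  0.00033154,  0.00046934,
       -0.00025109]), 'joint_torque': array([ 3.42783687e-04, -5.45612061e+01, -2.74326271e+01,  6.44874922e-02,
        1.88039633e-02,  1.62402972e-05]), 'ee_pos': array([174.82035837, 599.52211157, 221.98606097]), 'orientation': array([-4.44254893e-01, -3.10980041e+00,  2.15583316e-03]), 'ft_force': array([-0.46494926, -0.44170808, -0.882595  ]), 'moment': array([-0.01209702, -0.04077291,  0.0093752 ]), 'grasp_force': 0.0, 'width': 87.95234956768707}
```

View pics/both.png

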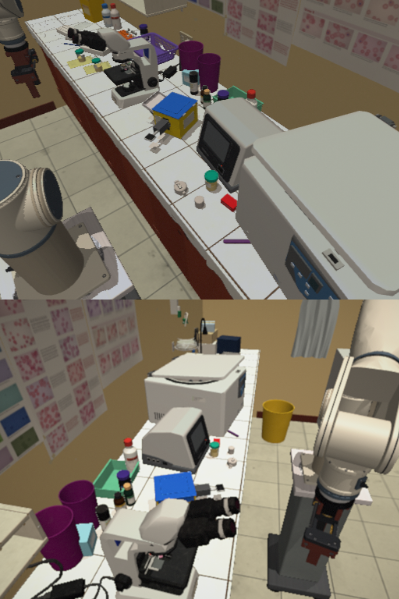

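The bin with the blue lid is at about (225,140) in the scene view, with its lever pad at about (195,172). I'll enlarge that area.

Run:
```python
from h import *
a=load('s1');b=load('d1')
c=cv2.resize(a['color'][105:195,170:270],None,fx=6,fy=6,interpolation=cv2.INTER_CUBIC)
cv2.imwrite('pics/c1.png',c)
P=pts(a)
col=a['color'].astype(int)
for n,m in dict(blue=(col[...,0]>col[...,2]+80)&(col[...,0]>col[...,1]+40)).items():
    m[:, :170]=0;m[:,270:]=0
    v,u=np.nonzero(m);p=P[m];top=p[p[:,2]>95];print(n,len(p),u.min(),u.max(),v.min(),v.max(),np.median(p,0))
    r=cv2.minAreaRect(top[:,:2].astype(np.float32));print(r,cv2.boxPoints(r))
for y in range(156,184,3): print(y,[tuple(P[y,x].round().astype(int).tolist()) for x in range(184,220,4)])
```

```text
blue 1069 195 252 118 152 [607.17404822 332.37386235 110.17787369]
((357.1101379394531, -32.28900146484375), (1085.8822021484375, 182.87188720703125), 55.5543327331543) [[ -25.39447 -428.314  ]
 [ 125.41321 -531.7508 ]
 [ 739.61475  363.736  ]
 [ 588.80707  467.1728 ]]
156 [(506, 450, -3), (517, 441, -2), (528, 431, -1), (540, 425, -3), (526, 360, 46), (518, 313, 80), (527, 304, 81), (538, 298, 79), (550, 293, 77)]
159 [(498, 435, -2), (508, 423, 0), (521, 420, -4), (532, 411, -4), (501, 308, 80), (510, 298, 81), (520, 291, 81), (530, 284, 80), (546, 288, 70)]
162 [(491, 421, -2), (501, 411, -1), (512, 403, -1), (483, 301, 81), (493, 294, 80), (503, 287, 80), (513, 280, 79), (530, 286, 67), (545, 288, 58)]
165 [(483, 405, -1), (492, 394, 2), (504, 388, -1), (515, 380, -1), (497, 307, 58), (496, 274, 80), (510, 277, 71), (527, 283, 58), (550, 300, 35)]
168 [(476, 393, -3), (486, 383, -1), (496, 373, 0), (508, 369, -4), (486, 285, 66), (529, 351, -2), (508, 276, 60), (546, 325, 7), (550, 305, 18)]
171 [(467, 375, 1), (480, 372, -4), (457, 283, 71), (469, 280, 66), (482, 281, 59), (521, 338, -2), (532, 329, -1), (543, 322, -3), (550, 307, 4)]
174 [(462, 367, -4), (441, 279, 70), (449, 268, 73), (461, 265, 69), (503, 333, -2), (514, 325, -2), (524, 317, -3), (535, 308, -2), (545, 300, -2)]
177 [(454, 352, -2), (436, 270, 67), (445, 263, 67), (455, 256, 67), (496, 320, -2), (506, 312, -2), (515, 300, 2), (527, 296, -2), (537, 287, -2)]
180 [(446, 337, 0), (457, 330, -1), (440, 254, 64), (478, 316, -3), (488, 306, -1), (498, 298, -1), (510, 293, -4), (519, 282, 0), (530, 275, -2)]
183 [(440, 325, -1), (451, 319, -2), (460, 308, 0), (471, 303, -2), (480, 292, 0), (490, 283, 1), (501, 278, -1), (511, 269, 0), (522, 262, -1)]
```

View pics/c1.png

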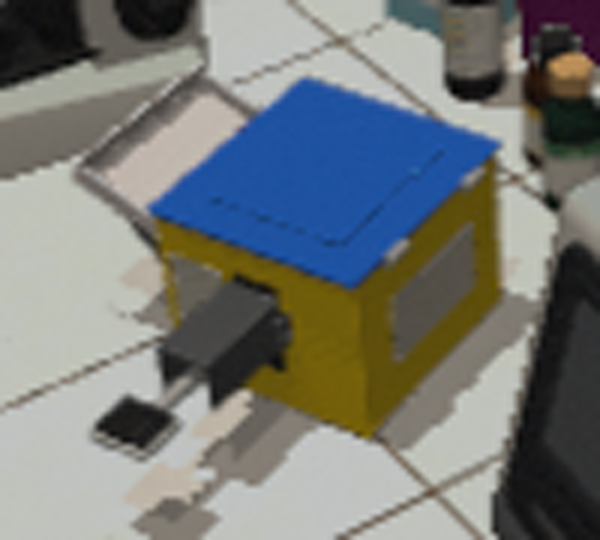

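Run:
```python
from h import *
a=load('s1');Rm=R.from_rotvec(np.ravel(a['rvec'])).as_matrix();t=np.ravel(a['tvec']);f=192/np.tan(np.radians(a['vertical_fov'])/2)
def ray(u,v,z):
    d=Rm.T@np.array([(u-a['cx'])/f,(v-a['cy'])/f,1]);o=-Rm.T@t;return (o+d*(z-o[2])/d[2])
crop=lambda x,y:((x+.5)/6-.5+170,(y+.5)/6-.5+105)
L=np.array([ray(*crop(*p),109) for p in [(152,212),(307,77),(500,146),(357,286)]]);print(L.round(1),L.mean(0))
print(np.linalg.norm(L-np.roll(L,-1,0),axis=1))
print('pad',ray(*crop(135,424),70).round(1),[ray(*crop(*p),70).round(1) for p in [(92,432),(127,394),(183,421),(145,460)]])
P=pts(a);m=(P[...,2]>103)&(P[...,2]<115)&(a['color'][...,0]>a['color'][...,2].astype(int)+50);m[:110]=0;m[155:]=0;m[:,:190]=0;m[:,256:]=0
p=P[m];r=cv2.minAreaRect(p[:,:2].astype(np.float32));print(r,p.mean(0))
b=load('d1');cv2.imwrite('pics/c2.png',cv2.resize(b['color'][200:270,180:300],None,fx=6,fy=6,interpolation=cv2.INTER_CUBIC))
```

```text
[[520.8 367.3 109. ]
 [654.3 425.5 109. ]
 [701.4 302.7 109. ]
 [572.4 247.9 109. ]] [612.22045523 335.86300394 109.        ]
[145.70853602 131.54497364 140.17674231 130.04169185]
pad [448.2 266.3  70. ] [array([428.1, 274.2,  70. ]), array([456.1, 289. ,  70. ]), array([468.4, 253.5,  70. ]), array([439.1, 239.9,  70. ])]
((612.3153686523438, 338.4684143066406), (150.02813720703125, 137.88433837890625), 23.124326705932617) [609.13126472 334.11864475 110.12268905]
```

View pics/c2.png

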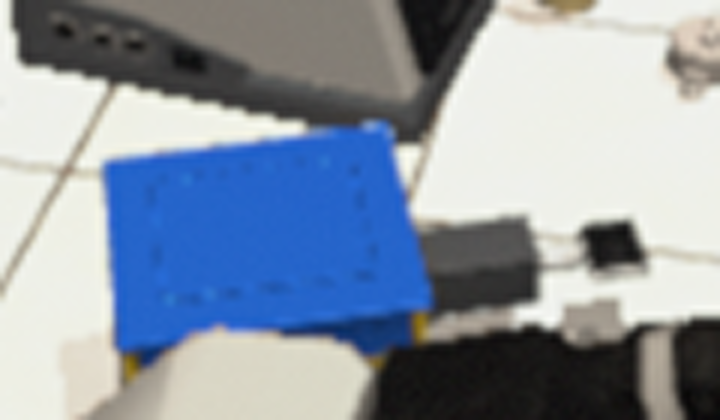

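The side view agrees with this: the lid is shut and the pad is in front of the guard. The pad comes out at about (449,266.5,70), with bin yaw about 23.3°. Next I'll check that the path there is clear.

Run:
```python
from h import *
for n in('s1','d1'):
    im=load(n);P=pts(im);P=P[im['range_z']>0].reshape(-1,3)
    A=np.array([175,600]);B=np.array([449,266]);d=(B-A)/np.linalg.norm(B-A)
    s=(P[:,:2]-A)@d;c=(P[:,:2]-A)@[-d[1],d[0]]
    for s0 in range(-100,600,100):
        print(n,s0,[int(np.percentile(q,99)) if len(q:=P[(s>=s0)&(s<s0+100)&(c>=c0)&(c<c0+50)&(P[:,2]>-20)&(P[:,2]<700)][:,2])>3 else None for c0 in range(-200,250,50)])
```

```text
s1 -100 [None, None, 390, 447, 344, 344, None, None, None]
s1 0 [None, None, 532, 545, 538, 525, None, 368, 373]
s1 100 [None, 578, 574, 559, None, 0, 1, 371, 350]
s1 200 [None, None, None, None, 1, 2, 1, 1, 152]
s1 300 [None, None, 1, 2, 2, 1, 106, 108, 108]
s1 400 [0, 1, 1, 71, 80, 109, 113, 113, 113]
s1 500 [26, 19, 1, 1, 1, 110, 112, 113, 112]
d1 -100 [None, None, 599, 592, 572, 347, None, None, None]
d1 0 [699, 695, 654, 628, 597, 569, None, 373, 376]
d1 100 [None, 699, 658, None, None, 2, 3, 375, 357]
d1 200 [None, None, None, None, 4, 3, 3, 3, 4]
d1 300 [None, None, 3, 3, 3, 2, 112, None, None]
d1 400 [2, 3, 4, 73, 83, 112, 115, 116, 115]
d1 500 [29, 22, 4, 4, 3, 114, 115, 115, 115]
```

Emit:
servo_tool(
  steps=[
    [[0.012, -0.02, 0], [0, 0, 0], -1],
    [[0.017, -0.021, 0], [0, 0, 0], -1],
    [[0.017, -0.021, 0], [0, 0, 0], -1],
    [[0.017, -0.021, 0], [0, 0, 0], -1],
    [[0.017, -0.021, 0], [0, 0, 0], -1],
    [[0.017, -0.021, 0], [0, 0, 0], -1],
    [[0.017, -0.021, 0], [0, 0, 2], -1],
    [[0.017, -0.021, 0], [0, 0, 2], -1],
  ],
)

```text
t: 0.77
ee_pos: [306.5, 431.7, 222.4]
orientation: [-0.333, -3.124, 0.001]
ft_force: [0.1, -0.4, -0.6]
width: 38.2
grasp_force: 0.0
```

Emit:
servo_tool(
  steps=[
    [[0.017, -0.021, -0.005], [0, 0, 4.5], -1],
    [[0.017, -0.021, -0.01], [0, 0, 4.5], -1],
    [[0.017, -0.021, -0.01], [0, 0, 4.5], -1],
    [[0.017, -0.021, -0.01], [0, 0, 4.5], -1],
    [[0.017, -0.021, -0.01], [0, 0, 4.5], -1],
    [[0.017, -0.021, -0.01], [0, 0, 4.5], -1],
    [[0.017, -0.021, -0.01], [0, 0, 4.5], -1],
    [[0.017, -0.021, -0.01], [0, 0, 4], -1],
  ],
)

```text
t: 1.43
ee_pos: [442.5, 263.7, 147.0]
orientation: [0.639, -3.076, 0.0]
ft_force: [0.4, 0.4, 0.7]
width: 0.4
grasp_force: 0.0
```

Run:
```python
from h import *
o=sensors.get_obs();print(o);M=R.from_rotvec(o['orientation']).as_matrix();print(M, np.degrees(np.arctan2(M[1,1],M[0,1])))
w=snap('wrist','w1');s=snap('scene','s2')
cv2.imwrite('pics/c3.png',np.hstack([cv2.resize(w['color'],(400,300)),cv2.resize(s['color'][75:210,140:320],(400,300),interpolation=cv2.INTER_CUBIC)]))
```

```text
{'t': 1.4333, 'qpos': array([ 5.14438150e-01,  3.71704974e-01,  1.92669395e+00, -3.37305169e-05,
        8.43583436e-01, -1.46589136e+00]), 'qvel': array([-6.24159219e-01,  2.42662934e-01, -1.57205416e-02, -1.33201735e-03,
       -2.31855980e-01, -1.43906794e+00]), 'joint_torque': array([ 3.66037533e+00, -4.74765515e+01, -2.07362151e+01, -2.64523155e-02,
        4.59784269e-01,  1.81755770e+00]), 'ee_pos': array([442.4614405 , 263.7394703 , 147.02896652]), 'orientation': array([ 6.38767737e-01, -3.07559691e+00,  2.24216255e-04]), 'ft_force': array([0.38379864, 0.41858775, 0.70608672]), 'moment': array([ 0.0145201 , -0.02270039, -0.01890217]), 'grasp_force': 0.0, 'width': 0.419075755282558}
[[-9.17297806e-01 -3.98201744e-01 -3.26869539e-04]
 [-3.98201692e-01  9.17297862e-01 -2.13690619e-04]
 [ 3.84928706e-04 -6.58579325e-05 -9.99999924e-01]] 113.46580889204944
```

View pics/c3.png

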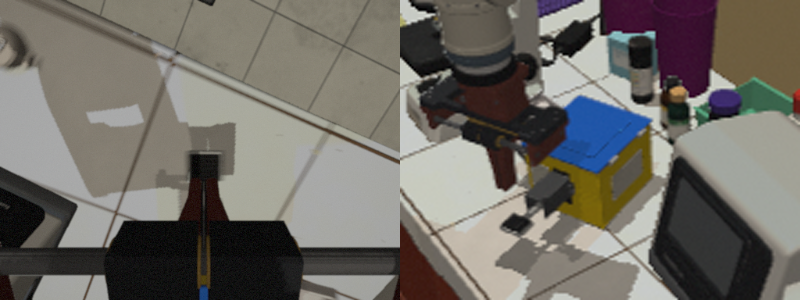

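The wrist view shows the pad at about (205,165), partly behind the fingertips, and both views show the fingers above the pad. I'll hold still and measure the pad with the wrist depth.

Emit:
servo_tool(
  steps=[
    [[0.0, 0, -0.005], [0, 0, 0], -1],
    [[0, 0, -0.005], [0, 0, 0], -1],
    [[0, 0, -0.005], [0, 0, 0], -1],
    [[0, 0, -0.005], [0, 0, 0], -1],
    [[0, 0, -0.005], [0, 0, 0], -1],
    [[0, 0, 0], [0, 0, 0], -1],
    [[0, 0, 0], [0, 0, 0], -1],
    [[0, 0, 0], [0, 0, 0], -1],
  ],
)

```text
t: 2.2
ee_pos: [441.9, 265.3, 122.7]
orientation: [-0.633, 3.077, 0.0]
ft_force: [-0.8, -0.1, -0.7]
width: 0.5
grasp_force: 0.0
```

Run:
```python
from h import *
o=sensors.get_obs();w=snap('wrist','w2');M=R.from_rotvec(o['orientation']).as_matrix()
d=w['range_z'];f=192/np.tan(np.radians(w['vertical_fov'])/2);v,u=np.mgrid[:384,:512]
c=np.stack([(u-w['cx'])/f*d,(v-w['cy'])/f*d,d,np.ones_like(d)],-1)@w['tool_from_camera'].T
T=c[...,:3];P=T@M.T+o['ee_pos'];
print(o['ee_pos'],np.degrees(np.arctan2(M[1,1],M[0,1])),o['ft_force'])
m=(d>0)&(P[...,2]>60)&(P[...,2]<76)&(np.hypot(P[...,0]-449,P[...,1]-266)<35)
print(m.sum());vv,uu=np.nonzero(m);p=P[m]
e=np.array([np.cos(np.radians(23.3)),np.sin(np.radians(23.3))]);n=np.array([-e[1],e[0]])
q=p[:,:2]
for a in(e,n): print((q@a).min(),(q@a).max(),np.percentile(q@a,[2,98]))
print(np.array([449,266.5])@e,np.array([449,266.5])@n,np.median(p[:,2]),cv2.minAreaRect(q.astype(np.float32)))
y0,x0=max(vv.min()-30,0),max(uu.min()-40,0)
cv2.imwrite('pics/c4.png',cv2.resize(w['color'][y0:y0+110,x0:x0+140],None,fx=4,fy=4));print(x0,y0)
```

```text
[441.91825164 265.26210671 122.72789933] 113.26299561118869 [-0.76994341 -0.13233505 -0.67904584]
1607
506.846566373587 538.9172925971485 [507.25318137 535.0783534 ]
53.80611434233391 89.6426375446253 [54.29870459 88.91829494]
517.7953016560763 67.16602997716149 69.9489767114921 ((451.6743469238281, 272.72088623046875), (31.84290313720703, 35.54758071899414), 22.3388729095459)
199 172
```

View pics/c4.png

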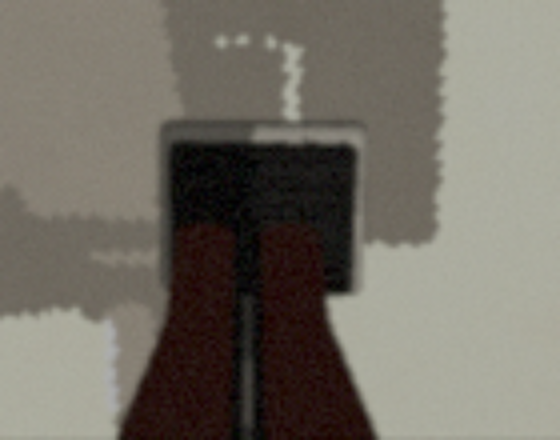

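The pad is about 3 mm toward bin +y and 9 mm toward the bin from the TCP. I'll centre over it and go down to just above the pad.

Emit:
servo_tool(
  steps=[
    [[0.003, 0.002, 0], [0, 0, 0], -1],
    [[0.003, 0.002, -0.008], [0, 0, 0], -1],
    [[0.003, 0.002, -0.011], [0, 0, 0], -1],
    [[0, 0, -0.011], [0, 0, 0], -1],
    [[0, 0, -0.009], [0, 0, 0], -1],
    [[0, 0, -0.004], [0, 0, 0], -1],
    [[0, 0, -0.002], [0, 0, 0], -1],
    [[0, 0, 0], [0, 0, 0], -1],
  ],
)

```text
t: 2.92
ee_pos: [450.4, 270.7, 76.8]
orientation: [0.632, -3.076, 0.001]
ft_force: [-0.4, -0.5, 1.1]
width: 0.1
grasp_force: 0.0
```

Emit:
servo_tool(
  steps=[
    [[0, 0, -0.001], [0, 0, 0], -1],
    [[0, 0, -0.001], [0, 0, 0], -1],
    [[0, 0, -0.001], [0, 0, 0], -1],
    [[0, 0, -0.001], [0, 0, 0], -1],
    [[0, 0, -0.001], [0, 0, 0], -1],
    [[0, 0, -0.001], [0, 0, 0], -1],
    [[0, 0, -0.001], [0, 0, 0], -1],
    [[0, 0, -0.001], [0, 0, 0], -1],
  ],
)

```text
t: 3.58
ee_pos: [451.0, 271.0, 69.8]
orientation: [-0.633, 3.077, 0.0]
ft_force: [-0.1, -0.5, 6.2]
width: 0.4
grasp_force: 3.2
```

In contact at z≈70 with 6 N. Now I'll press along the lever's arc, turning the tool with it.

Emit:
servo_tool(
  steps=[
    [[0, 0, -0.0022], [0.5, -1.15, 0], -1],
    [[0, 0, -0.0022], [0.5, -1.15, 0], -1],
    [[0, 0, -0.0022], [0.5, -1.15, 0], -1],
    [[0, 0, -0.0022], [0.5, -1.15, 0], -1],
    [[0, 0, -0.0022], [0.5, -1.15, 0], -1],
    [[0, 0, -0.0022], [0.5, -1.15, 0], -1],
    [[0, 0, -0.0022], [0.5, -1.15, 0], -1],
    [[0, 0, -0.0022], [0.5, -1.15, 0], -1],
  ],
)

```text
t: 4.25
ee_pos: [451.5, 271.3, 52.6]
orientation: [-0.598, 2.907, 0.055]
ft_force: [0.6, -2.2, 6.9]
width: 0.5
grasp_force: 3.3
```

Emit:
servo_tool(
  steps=[
    [[0.0003, 0.0001, -0.0022], [0.5, -1.15, 0], -1],
    [[0.0003, 0.0001, -0.0022], [0.5, -1.15, 0], -1],
    [[0.0003, 0.0002, -0.0022], [0.5, -1.15, 0], -1],
    [[0.0004, 0.0002, -0.0022], [0.5, -1.15, 0], -1],
    [[0.0004, 0.0002, -0.0022], [0.5, -1.15, 0], -1],
    [[0.0005, 0.0002, -0.0022], [0.5, -1.15, 0], -1],
    [[0.0005, 0.0002, -0.0022], [0.5, -1.15, 0], -1],
    [[0.0005, 0.0002, -0.001], [0.5, -1.15, 0], -1],
  ],
)

```text
t: 4.92
ee_pos: [454.0, 272.3, 35.9]
orientation: [-0.563, 2.739, 0.102]
ft_force: [6.1, 10.3, 8.6]
width: 0.5
grasp_force: 3.4
```

Emit:
servo_tool(
  steps=[
    [[0, 0, -0.0005], [0, 0, 0], -1],
    [[0, 0, -0.0005], [0, 0, 0], -1],
    [[0, 0, -0.0005], [0, 0, 0], -1],
    [[0, 0, 0], [0, 0, 0], -1],
    [[0, 0, 0], [0, 0, 0], -1],
    [[0, 0, 0], [0, 0, 0], -1],
    [[0, 0, 0], [0, 0, 0], -1],
    [[0, 0, 0], [0, 0, 0], -1],
  ],
)

```text
t: 5.58
ee_pos: [453.3, 271.4, 34.4]
orientation: [-0.563, 2.743, 0.098]
ft_force: [-3.4, -5.8, 6.8]
width: 0.3
grasp_force: 3.9
```

Run:
```python
from h import *
o=sensors.get_obs();M=R.from_rotvec(o['orientation']).as_matrix();print(o['ft_force'],M[:,2],np.degrees(np.arccos(-M[2,2])))
a=snap('scene','s3');b=snap('side','d3')
cv2.imwrite('pics/c5.png',np.hstack([cv2.resize(a['color'][85:205,160:280],(400,400),interpolation=cv2.INTER_CUBIC),cv2.resize(b['color'][170:290,180:300],(400,400),interpolation=cv2.INTER_CUBIC)]))
P=pts(a);col=a['color'].astype(int);m=(col[...,0]>col[...,2]+60)&(col[...,0]>col[...,1]+30);m[:80]=0;m[200:]=0;m[:,:160]=0;m[:,290:]=0
p=P[m];print(np.percentile(p,[1,99],axis=0))
q=p[p[:,2]<260];u,s,vt=np.linalg.svd(q-np.median(q,0),full_matrices=False);print('normal',vt[2],s)
```

```text
[-3.40484906 -5.78912739  6.82080648] [ 0.3122639   0.13371544 -0.94053785] 19.85792233430933
[[544.31603471 253.31471687 109.71413513]
 [694.46937019 370.85381749 209.86242636]]
normal [-0.35726975  0.67546292 -0.64506447] [1667.28142062 1473.03092212  430.19127027]
```

View pics/c5.png

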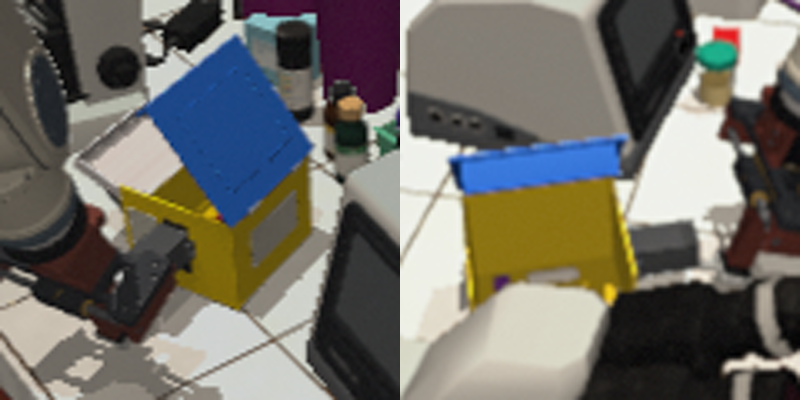

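The lid is up at about 210 mm. In the side view the violet-capped tube shows inside the bin at (500,282), and the scene view shows red inside the bin at (213,213). I'll press slightly more to be sure the lever is at its stop, then check the tubes again.

Emit:
servo_tool(
  steps=[
    [[0, 0, -0.0005], [0.1, -0.2, 0], -1],
    [[0, 0, -0.0005], [0.1, -0.2, 0], -1],
    [[0, 0, -0.0005], [0.1, -0.3, 0], -1],
    [[0, 0, -0.0005], [0, 0, 0], -1],
    [[0, 0, 0], [0, 0, 0], -1],
    [[0, 0, 0], [0, 0, 0], -1],
    [[0, 0, 0], [0, 0, 0], -1],
    [[0, 0, 0], [0, 0, 0], -1],
  ],
)

```text
t: 6.35
ee_pos: [454.0, 272.7, 35.7]
orientation: [-0.561, 2.737, 0.094]
ft_force: [-5.0, -4.3, 6.2]
width: 0.7
grasp_force: 3.7
```

Run:
```python
from h import *
o=sensors.get_obs();print(o['ee_pos'],o['ft_force'])
a=snap('scene','s4');b=snap('side','d4')
cv2.imwrite('pics/c6.png',np.hstack([cv2.resize(a['color'][110:170,180:250],(400,343),interpolation=cv2.INTER_CUBIC),cv2.resize(b['color'][205:265,190:260],(400,343),interpolation=cv2.INTER_CUBIC)]))
```

```text
[454.0052631  272.71135494  35.71300004] [-5.04770128 -4.3014055   6.20992579]
```

View pics/c6.png

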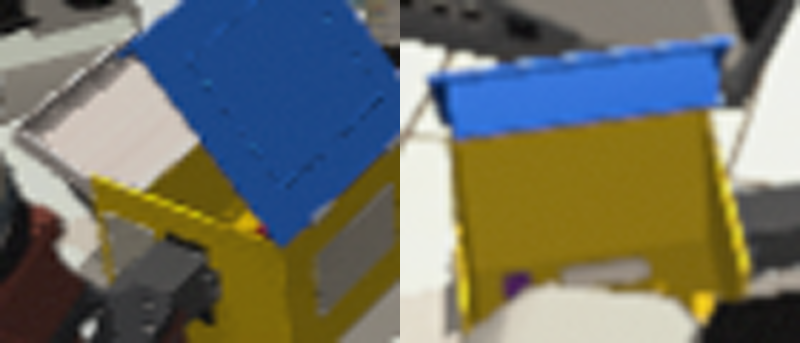

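The chute is empty, the violet-capped tube is in the bin, and red shows at the bin's inner corner (255,230). The readings are noisy, so I'll hold for a moment and confirm the stop.

Emit:
servo_tool(
  steps=[
    [[0, 0, 0], [0, 0, 0], -1],
    [[0, 0, 0], [0, 0, 0], -1],
    [[0, 0, 0], [0, 0, 0], -1],
    [[0, 0, 0], [0, 0, 0], -1],
    [[0, 0, 0], [0, 0, 0], -1],
    [[0, 0, 0], [0, 0, 0], -1],
    [[0, 0, 0], [0, 0, 0], -1],
    [[0, 0, 0], [0, 0, 0], -1],
  ],
)

```text
t: 7.12
ee_pos: [454.0, 272.7, 35.7]
orientation: [-0.561, 2.737, 0.094]
ft_force: [-4.8, -5.5, 5.8]
width: 0.8
grasp_force: 3.7
```

Run:
```python
from h import *
for i in range(6):
    o=sensors.get_obs();M=R.from_rotvec(o['orientation']).as_matrix();print(o['t'],o['ee_pos'],o['ft_force'],o['moment'],np.degrees(np.arccos(-M[2,2])),o['joint_torque'].round(1));a=imaging.get_image('side')
P=pts(a);col=a['color'].astype(int);m=(col[...,0]>col[...,2]+60)&(col[...,0]>col[...,1]+30);m[:170]=0;m[290:]=0;m[:,:180]=0;m[:,300:]=0
print(np.percentile(P[m],[1,99],axis=0))
for n in ('d3','s3','s4','d4'):
    c=load(n);P=pts(c);col=c['color'].astype(int);m=(col[...,0]>col[...,2]+60)&(col[...,0]>col[...,1]+30)&(abs(P[...,0]-620)<100)&(abs(P[...,1]-330)<120);print(n,m.sum(),np.percentile(P[m][:,2],99))
```

```text
7.1167 [453.99919994 272.69946132  35.69190408] [-4.78502397 -5.53304847  5.78679914] [-0.78002678  0.66577543 -0.2193093 ] 20.17023793995017 [  1.1 -43.2 -14.7  -0.1  -2.6  -0. ]
7.1667 [453.9983881  272.68804772  35.70873197] [-5.40373697 -5.31996641  5.33651884] [-0.8127576   0.63044095 -0.15844804] 20.171070259151367 [  1.1 -43.2 -14.7  -0.1  -2.6  -0. ]
7.2167 [453.95506155 272.69114758  35.68752618] [-5.36274947 -4.60402529  5.44174424] [-0.72928567  0.64352176 -0.23554976] 20.166600646744826 [  1.1 -43.2 -14.7  -0.1  -2.6  -0. ]
7.2667 [453.98593666 272.70119215  35.71099237] [-4.67468468 -5.31019412  5.24730687] [-0.84572993  0.63878517 -0.13375639] 20.171021400672963 [  1.1 -43.2 -14.7  -0.1  -2.6  -0. ]
7.3167 [453.97321827 272.67475475  35.70238738] [-4.78961877 -5.1357125   4.75335812] [-0.8018905   0.6732399  -0.20377589] 20.169341069481863 [  1.1 -43.2 -14.7  -0.1  -2.6  -0. ]
7.3667 [453.97054822 272.7267737   35.69956874] [-3.56434627 -4.51441173  5.46209099] [-0.81423912  0.65553519 -0.24553302] 20.170674435318496 [  1.1 -43.2 -14.7  -0.1  -2.6  -0. ]
[[541.54257399 273.97010565 102.42168801]
 [683.02220898 394.3746434  211.38855039]]
d3 591 213.08524881447187
s3 1491 209.48632147946563
s4 1495 207.59897015042856
d4 588 211.06561652791876
```

Run:
```python
from h import *
o=sensors.get_obs();print(o['qpos'],o['qvel'])
b=load('d4')['color'];a=load('s4')['color']
cv2.imwrite('pics/c7.png',np.hstack([cv2.resize(a[100:240,120:260],(400,400),interpolation=cv2.INTER_CUBIC),cv2.resize(b[180:320,240:380],(400,400),interpolation=cv2.INTER_CUBIC)]))
```

```text
[ 0.55021144  0.53247274  2.1652052  -0.5164164   0.11020725 -0.92053258] [-0.00147212  0.00013719 -0.00160172  0.00087182 -0.00042343  0.0004441 ]
```

View pics/c7.png

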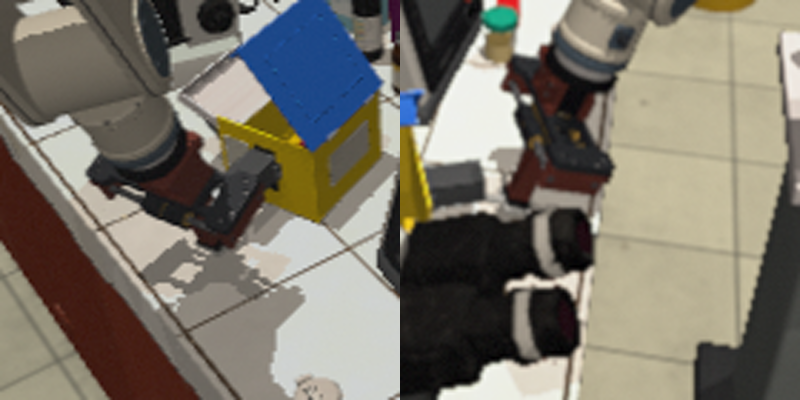

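Joint 5 is at its lower limit (0.11) because of the tilt. I'll take some tilt out while holding the lever down, then press to the stop.

Emit:
servo_tool(
  steps=[
    [[0, 0, -0.0003], [-0.4, 0.92, 0], -1],
    [[0, 0, -0.0003], [-0.4, 0.92, 0], -1],
    [[0, 0, -0.0003], [-0.4, 0.92, 0], -1],
    [[0, 0, -0.0003], [-0.4, 0.92, 0], -1],
    [[0, 0, -0.0003], [-0.4, 0.92, 0], -1],
    [[0, 0, -0.0003], [-0.4, 0.92, 0], -1],
    [[0, 0, 0], [-0.4, 0.92, 0], -1],
    [[0, 0, 0], [-0.4, 0.92, 0], -1],
  ],
)

```text
t: 8.08
ee_pos: [454.2, 273.1, 35.0]
orientation: [-0.59, 2.873, 0.057]
ft_force: [-8.9, -8.9, 20.8]
width: 0.6
grasp_force: 11.7
```

```bash
cat > st.py <<'E'
from h import *
o=sensors.get_obs();M=R.from_rotvec(o['orientation']).as_matrix();print(o['ee_pos'],o['ft_force'],o['qpos'],np.degrees(np.arccos(-M[2,2])))
c=imaging.get_image('scene');P=pts(c);col=c['color'].astype(int);m=(col[...,0]>col[...,2]+60)&(col[...,0]>col[...,1]+30)&(abs(P[...,0]-620)<100)&(abs(P[...,1]-330)<120);print('lid top',m.sum(),np.percentile(P[m][:,2],99))
E
python3 st.py
```

```text
[454.15675261 273.11974194  35.02963593] [-8.90443847 -8.86436667 20.80245493] [ 0.53754401  0.53832804  2.0765239  -0.10168156  0.31840841 -1.34482506] 12.159691491546536
lid top 1497 210.77917520287133
```

The lever is at its stop (21 N) and the lid top is at 211 mm. Both tubes are in, so I'll now ease the lever up slowly.

Emit:
servo_tool(
  steps=[
    [[-0.0002, -0.0001, 0.0008], [-0.12, 0.28, 0], -1],
    [[-0.0002, -0.0001, 0.0009], [-0.12, 0.28, 0], -1],
    [[-0.0002, -0.0001, 0.0009], [-0.12, 0.28, 0], -1],
    [[-0.0002, -0.0001, 0.0009], [-0.12, 0.28, 0], -1],
    [[-0.0002, -0.0001, 0.0009], [-0.12, 0.28, 0], -1],
    [[-0.0002, -0.0001, 0.0009], [-0.12, 0.28, 0], -1],
    [[-0.0002, -0.0001, 0.0009], [-0.12, 0.28, 0], -1],
    [[-0.0002, -0.0001, 0.0009], [-0.12, 0.28, 0], -1],
  ],
)

```text
t: 8.8
ee_pos: [452.7, 272.5, 41.5]
orientation: [-0.598, 2.913, 0.045]
ft_force: [-3.8, -3.9, 6.9]
width: 0.4
grasp_force: 4.1
```

Emit:
servo_tool(
  steps=[
    [[-0.0002, -0.0001, 0.0009], [-0.12, 0.28, 0], -1],
    [[-0.0002, -0.0001, 0.0009], [-0.12, 0.28, 0], -1],
    [[-0.0002, -0.0001, 0.0009], [-0.12, 0.28, 0], -1],
    [[-0.0001, 0, 0.0009], [-0.12, 0.28, 0], -1],
    [[-0.0001, 0, 0.0009], [-0.12, 0.28, 0], -1],
    [[0, 0, 0.0009], [-0.12, 0.28, 0], -1],
    [[0, 0, 0.0009], [-0.12, 0.28, 0], -1],
    [[0, 0, 0.0009], [-0.12, 0.28, 0], -1],
  ],
)

```text
t: 9.47
ee_pos: [451.6, 272.0, 48.6]
orientation: [-0.607, 2.955, 0.033]
ft_force: [-5.3, -4.2, 5.8]
width: 0.4
grasp_force: 3.9
```

Emit:
servo_tool(
  steps=[
    [[0, 0, 0.0009], [-0.12, 0.28, 0], -1],
    [[0, 0, 0.0009], [-0.12, 0.28, 0], -1],
    [[0, 0, 0.0009], [-0.12, 0.28, 0], -1],
    [[0, 0, 0.0009], [-0.12, 0.28, 0], -1],
    [[0, 0, 0.0009], [-0.12, 0.28, 0], -1],
    [[0, 0, 0.0009], [-0.12, 0.28, 0], -1],
    [[0, 0, 0.0009], [-0.12, 0.28, 0], -1],
    [[0, 0, 0.0009], [-0.12, 0.28, 0], -1],
  ],
)

```text
t: 10.13
ee_pos: [451.2, 271.9, 55.7]
orientation: [-0.616, 2.996, 0.02]
ft_force: [-4.7, -3.5, 6.5]
width: 0.4
grasp_force: 3.7
```

Emit:
servo_tool(
  steps=[
    [[0, 0, 0.0009], [-0.12, 0.28, 0], -1],
    [[0, 0, 0.0009], [-0.12, 0.28, 0], -1],
    [[0, 0, 0.0009], [-0.12, 0.28, 0], -1],
    [[0, 0, 0.0009], [-0.12, 0.28, 0], -1],
    [[0, 0, 0.0009], [-0.12, 0.28, 0], -1],
    [[0, 0, 0.0009], [-0.12, 0.28, 0], -1],
    [[0, 0, 0.0009], [-0.12, 0.28, 0], -1],
    [[0, 0, 0.0009], [-0.12, 0.28, 0], -1],
  ],
)

```text
t: 10.8
ee_pos: [451.6, 272.2, 63.1]
orientation: [-0.624, 3.037, 0.007]
ft_force: [-5.7, -4.1, 6.7]
width: 0.4
grasp_force: 3.4
```

```bash
python3 st.py
```

```text
[451.57139132 272.23796776  63.06080439] [-5.74619937 -4.12578439  6.69545106] [ 0.52509234  0.51510565  1.96401461 -0.01501908  0.62160247 -1.43913426] 2.397653582302461
lid top 1229 134.4380515590385
```

Emit:
servo_tool(
  steps=[
    [[0, 0, 0.0008], [-0.12, 0.28, 0], -1],
    [[0, 0, 0.0008], [-0.12, 0.28, 0], -1],
    [[0, 0, 0.0008], [-0.12, 0.28, 0], -1],
    [[0, 0, 0.0008], [-0.12, 0.28, 0], -1],
    [[0, 0, 0.0008], [-0.12, 0.28, 0], -1],
    [[0, 0, 0.0008], [-0.12, 0.28, 0], -1],
    [[0, 0, 0.0007], [-0.12, 0.28, 0], -1],
    [[0, 0, 0.0007], [0, 0, 0], -1],
  ],
)

```text
t: 11.52
ee_pos: [452.2, 272.6, 69.5]
orientation: [-0.631, 3.071, -0.004]
ft_force: [-3.3, -3.1, 6.1]
width: 0.0
grasp_force: 3.0
```

Emit:
servo_tool(
  steps=[
    [[0, 0, 0.0007], [0, 0, 0], -1],
    [[0, 0, 0.0007], [0, 0, 0], -1],
    [[0, 0, 0.0007], [0, 0, 0], -1],
    [[0, 0, 0.0007], [0, 0, 0], -1],
    [[0, 0, 0.0007], [0, 0, 0], -1],
    [[0, 0, 0.0007], [0, 0, 0], -1],
    [[0, 0, 0.001], [0, 0, 0], -1],
    [[0, 0, 0.001], [0, 0, 0], -1],
  ],
)

```text
t: 12.18
ee_pos: [453.3, 273.3, 75.7]
orientation: [-0.631, 3.068, -0.002]
ft_force: [0.6, -0.5, 0.3]
width: 0.2
grasp_force: 0.0
```

Emit:
servo_tool(
  steps=[
    [[0, 0, 0.002], [0, 0, 0], -1],
    [[0, 0, 0.005], [0, 0, 0], -1],
    [[0, 0, 0.01], [0, 0, 0], -1],
    [[0, 0, 0.015], [0, 0, 0], -1],
    [[0, 0, 0.015], [0, 0, 0], -1],
    [[0, 0, 0.015], [0, 0, 0], -1],
    [[0, 0, 0.01], [0, 0, 0], -1],
    [[0, 0, 0.005], [0, 0, 0], -1],
  ],
)

```text
t: 12.85
ee_pos: [454.1, 273.8, 154.7]
orientation: [-0.63, 3.066, -0.001]
ft_force: [0.4, -0.4, -0.4]
width: 0.5
grasp_force: 0.0
```

Emit:
servo_tool(
  steps=[
    [[-0.005, 0, 0.01], [0, 0, 0], -1],
    [[-0.01, 0, 0.01], [0, 0, 0], -1],
    [[-0.01, 0, 0.01], [0, 0, 0], -1],
    [[-0.01, 0, 0.01], [0, 0, 0], -1],
    [[-0.01, 0, 0.005], [0, 0, 0], -1],
    [[-0.005, 0, 0.005], [0, 0, 0], -1],
    [[0, 0, 0], [0, 0, 0], -1],
    [[0, 0, 0], [0, 0, 0], -1],
  ],
)

```text
t: 13.52
ee_pos: [403.2, 273.4, 202.7]
orientation: [-0.631, 3.068, -0.002]
ft_force: [0.1, -0.4, -0.3]
width: -0.0
grasp_force: 0.0
```

```bash
python3 st.py
python3 - <<'E'
from h import *
a=snap('scene','s9');b=snap('side','d9')
cv2.imwrite('pics/c9.png',np.hstack([cv2.resize(a['color'][80:200,150:270],(400,400),interpolation=cv2.INTER_CUBIC),cv2.resize(b['color'][170:290,180:300],(400,400),interpolation=cv2.INTER_CUBIC)]))
E
```

```text
[403.17234776 273.41296031 202.71331895] [ 0.06606869 -0.43526361 -0.26708467] [ 0.57443835  0.24462629  1.95067815 -0.00576563  0.93795056 -1.39892175] 0.5473540562249035
lid top 1096 114.54272049797245
```

View pics/c9.png

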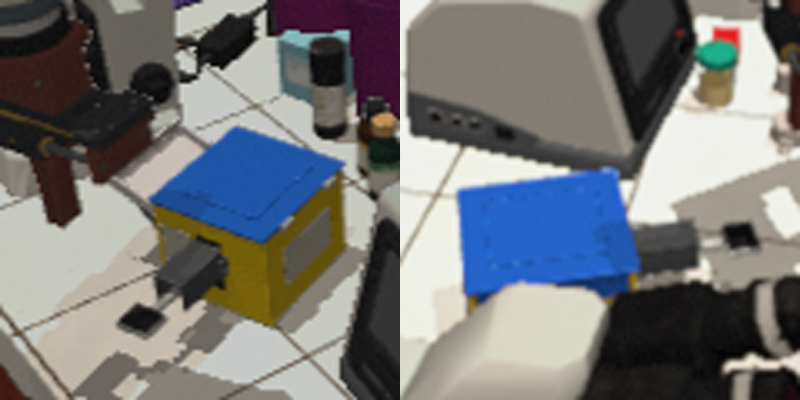

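The lid is shut, the pad is up at (140,318), the chute is empty and the arm is clear. I'll hand it in.

```bash
python3 -c "from workcell import close_job;print(close_job())"
```

```text
the job is handed in; nothing more can be done
None
```

Job handed in at about 13.5 s on the robot's clock: the lever was pressed to its stop, both tubes rolled into the bin, the lid was eased shut over about 3.5 s, and the arm finished clear of everything.

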